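# Clamp the bush in the inspection fixture

### The job

The flanged bush already sits in its nest on the aluminium fixture. With the fingers, push the blue clamp strap round over the bush until it comes up against its stop, and then push the orange-balled cam lever all the way down so that the bush is held. Only push, without picking anything up: do not touch the bush, leave it in its nest, and leave the other things on the desk where they are.

Things in the scene. Friction and masses are not known exactly. Their poses are not given: they have to be found in the camera images.
- fixture: Fixed aluminium plate, 90 (x) x 180 (y) x 14 mm; yaw varies. Origin: on the strap's vertical pivot axis, at desk height; z up; plate from y = -140 to +40 mm. Nest at y = -80 mm, with four pins 9 mm high round the bush's flange. Steel stop post, 10 mm thick, top 63 mm over the desk, at x = -16.5, y = -40 mm. Pivot post 38 mm wide at the origin.
- swing (a joint): Turn of strap and cam lever together about the pivot axis, rad. 0: strap along the fixture's +x (parked); growing: clockwise from above; 1.571: strap along the fixture's -y, over the bush, at its stop (end of travel). Starts at 0.3 to 0.8. Stays where left; friction 0.10 N m (1 N at the nose).
- strap: Blue flat clamp strap, 22 mm wide, underside 52 and top 64 mm over the desk, round end 131 mm from the pivot axis. Origin: on the pivot axis at desk height; own x along the strap to the nose, z up. 80 mm out: rubber pad below, 16 mm wide, 3.5 mm above the bush, and a steel nut on top up to 69 mm. Pushing the lever down lowers the strap 3.5 mm and presses the pad on the bush.
- strap_nose (a point): Middle of the strap near its free end, 115 mm from the pivot axis, 58 mm over the desk: push here on the strap's side.
- cam_lever (a joint): Angle of the cam lever, rad. 0: lever stands 1.05 rad above level, on the side of the pivot opposite to the strap; grows as it is pushed down; 1.05: level, fully down (end of travel). Starts at 0 to 0.2. Stays where left; needs about 0.2 N m (3 N near the ball), a little more at the end.
- lever_ball (a point): Centre of the orange ball, 22 mm across, at the end of the cam lever, 88 mm from the lever's pin; the steel lever is a bar 13 mm wide and 9 mm thick. With the lever fully down the ball is 78 mm over the desk.
- lever_pin (a point): Centre of the cam lever's horizontal pin, on the pivot axis, 78 mm over the desk; the fork round it reaches up to 88 mm. The lever turns in the upright plane through the strap's centre line.
- bush: Loose steel flanged bush, flange 34 mm across, 30 mm high, standing in the nest on the plate; origin at the centre of its underside, 14 mm over the desk; its top is 44 mm over the desk. Not to be touched.
- nest (a point): Centre of the nest on top of the plate, where the bush's underside centre belongs.
- gear_sample: Loose steel gear, 44 mm across, 12 mm high, origin at the centre of its underside. Bystander.
- step_block: Loose aluminium step block, 24 x 60 x 24 mm, origin at the centre of its underside. Bystander.
- stop_watch: Loose round stop watch, 66 x 58 x 18 mm, origin at the centre of its underside. Bystander.
- blower: Loose blue rubber lens blower, 60 mm across, 112 mm high, origin at the centre of its underside. Bystander.

How it is judged:
By the outcome, as a careful person would: the job done as asked, in the order asked, and still so for the second after the job is handed in, with the robot touching nothing.
It also fails if it takes over 48 s, if anything falls off the work surface, if the arm or the gripper's body presses on something with over 40 N, if the wrist force passes 120 N, or if a joint passes its speed limit or range.

### The arm

A 6-joint arm with a two-finger parallel gripper is mounted at the origin on a cart in front of the work surface, level with it; the furniture and walls round the work are solid. World frame = base frame: x ahead of the robot, y to its left, z up, the work surface at z = 0. Lengths are in m, angles in rad, forces in N, time in s.
With the tool pointing down it reaches from about 0.375 to 0.9 m from the base axis. Payload 3.1 kg.
Tool frame: the origin (TCP) lies at the very end of the fingers, on their centre line; the grasp point (between the pads) lies 19 mm behind it; z points along the fingers, y is the line along which they close (so a half turn about z gives the same grasp; the last joint's range is limited). The gripper opens to 85 mm and grips with 20 to 120 N. Pads are 22 mm wide; open, the fingers measure 114 mm over their backs; the gripper's body (76 mm by 85 mm) begins 54 mm behind the grasp point. The pads swing forward as they close: fully open they stand 13 mm farther back than shut.
Start: joints at [-1.498, 0.527, 1.433, -0, 1.181, -0.178], TCP at [0.155, -0.605, 0.231] pointing down, gripper open.
Joint ranges: [-3.08, 3.08], [-0.75, 2.2], [0.22, 2.44], [-1.43, 4.57], [0, 2.65], [-2.85, 2.85]. Speed limits (rad/s): [2.79, 2.79, 3.14, 3.14, 3.14, 3.14].

### API

Orientations are given as a rotation vector (axis times angle).
In Python, from station import get_state, snapshot, camera_info, close_job gives the robot as it stands.
- The arm moves only by the tool step_arm, never from a script. Its argument "plan" is a list that holds one entry, the list of rows, each a list of 4 numbers: the shift along the world's x, y, z in m, then the turn about the world's z in degrees. A call has exactly 8 rows; each row is the pose to reach, as a shift and turn from the pose commanded when the call began; what a row does not reach only later rows make up. A row lasts 1/10 s, in which the tool goes at most 50 mm and 8.59 degrees, less where a joint would pass 70% of its speed; a pose out of reach is approached as far as the arm can. A call with a gripper value outside its range is refused whole. "gripper" is the closure in counts, from 0 (fully open) to 255 (shut), set as the call begins (left out, the last holds). The fingers move at their own pace and stop on an object; the grip force is fixed at half the most. Time passes only in rows, so rows that repeat a pose let the fingers close, or fill a call up. It gives the time, the measured TCP pose, the force, the opening and the grip force at its end, in the units of the state.
- get_state(): the state, without advancing time (a new reading comes with each control period).
- snapshot(name): name is "scene" or "top" or "wrist"; returns the picture (420x560x3 uint8, red, green, blue); there is no depth.
- camera_info(name): a dict with "K" (3x3 intrinsics, pixels), "T" (4x4, takes a point from camera to world coordinates); the wrist camera has in their place "mount" (4x4, takes a point from camera to tool coordinates, whose origin is the TCP and whose axes are the flange's). Camera axes: x right, y down, z forward; pixel columns grow to the right and rows downward; lengths in m; the calibration is good to about 2 mm. The wrist camera is an equidistant fisheye: a pixel r from the principal point sees the ray r / f radians off the axis. A picture is of the moment at which its call begins: read the wrist's pose just before it. camera_info takes no time and is no camera call.
- close_job(): hands the job in; it is judged then, once.
The state is a dict: "t": time; "joint_positions": joint angles; "qd": joint speeds; "joint_torque": joint torques, N m; "eef_pos": TCP position; "tool_rot": TCP orientation; "wrist_force": force on the tool from outside, world axes, zero at the start; "moment": the same for the moment, N m; "grip_width": finger opening in m; "gripper_force": force on a finger pad.
Only numpy, scipy, OpenCV 4.12 (cv2) and the standard library are available. Lean on these libraries where they do the work, as an engineer would, in place of code of your own. Each camera call takes 0.05 s, during which the arm holds its last target. There are 200 camera calls.

## Working session

There is one attempt and no reset: what is moved stays moved. The work goes in short steps, Python scripts to look and compute and a tool call to move; the robot and the scene stay as the last step left them, time stands still between calls to the robot, and variables do not carry over. Pictures are saved under pics/ and viewed, at most 10 in all, crops included, and the job is handed in when it is done.

Besides the shell and the picture viewer there is one more tool, called after "Emit:" as name([rows], argument=value, ...), one row to a line, values as JSON. step_arm: Moves the arm, as the interface text tells. Its arguments: {"type":"object","properties":{"plan":{"type":"array"},"gripper":{"type":"number"}},"required":["plan"]}

```bash
mkdir -p pics; python3 - <<'E'
from station import *
import cv2,numpy as np
s=get_state();print(s['t'],s['eef_pos'],s['tool_rot'],s['grip_width'])
for n in('scene','top'):
    cv2.imwrite(f'pics/{n}0.png',snapshot(n)[:,:,::-1]);c=camera_info(n);print(n,np.round(c['K'],1).tolist(),np.round(c['T'],3).tolist())
E
```

```text
0.0 [ 0.15507864 -0.6047233   0.23034017] [-3.11478488e+00 -3.92654848e-01 -2.03178642e-04] 0.08522208833546913
scene [[463.5, 0.0, 282.9], [0.0, 463.5, 207.5], [0.0, 0.0, 1.0]] [[-0.865, -0.203, 0.458, -0.035], [-0.501, 0.383, -0.776, 0.81], [-0.018, -0.901, -0.433, 0.606], [0.0, 0.0, 0.0, 1.0]]
top [[424.6, 0.0, 285.8], [0.0, 424.6, 213.1], [0.0, 0.0, 1.0]] [[0.012, -0.992, 0.123, 0.375], [-1.0, -0.012, 0.006, -0.101], [-0.004, -0.123, -0.992, 1.03], [0.0, 0.0, 0.0, 1.0]]
```

View pics/top0.png

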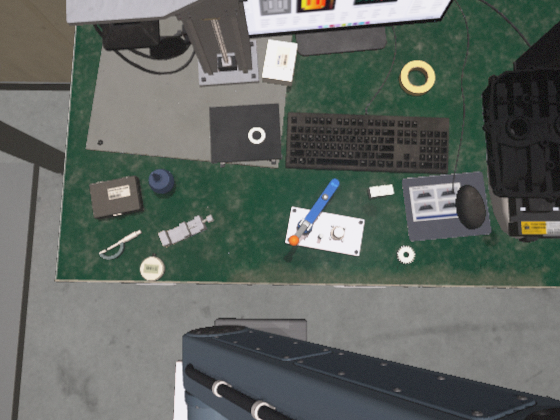

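View pics/scene0.png

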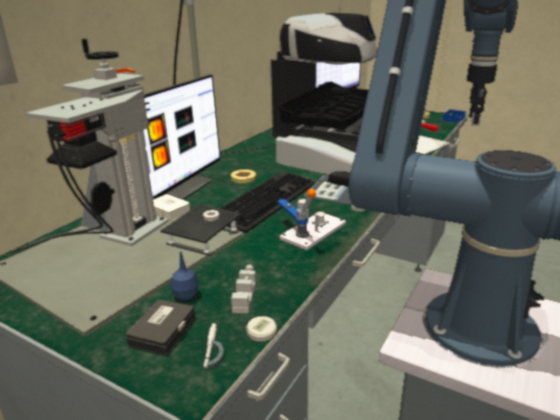

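The top view shows the plate around (325,232), the nest bush at (338,233), the strap nose at (336,183) and the ball at (294,240). The mouse mat, eraser and gear lie to the right, with the keyboard above.

```bash
cat > h.py <<'E'
from station import *
import cv2,numpy as np
def ray(n,uv,z):
    c=camera_info(n);K,T=np.array(c['K']),np.array(c['T'])
    d=T[:3,:3]@np.linalg.solve(K,[uv[0],uv[1],1]);o=T[:3,3]
    return o+d*(z-o[2])/d[2]
def blob(m):
    cs,_=cv2.findContours(m.astype(np.uint8),cv2.RETR_EXTERNAL,cv2.CHAIN_APPROX_NONE)
    return max(cs,key=cv2.contourArea)
E
python3 - <<'E'
from h import *
im=snapshot('top');hsv=cv2.cvtColor(im,cv2.COLOR_RGB2HSV).astype(int)
roi=np.zeros(im.shape[:2],bool);roi[170:265,275:368]=1
H,S,V=hsv[...,0],hsv[...,1],hsv[...,2]
w=blob(roi&(S<50)&(V>150)); r=cv2.minAreaRect(w);print(r)
cor=np.array([ray('top',p,.014) for p in cv2.boxPoints(r)]);print('corners',cor.round(4),np.linalg.norm(cor-np.roll(cor,1,0),axis=1))
b=blob(roi&(H>100)&(H<125)&(S>120)&(V>80)); rb=cv2.minAreaRect(b);cb=cv2.boxPoints(rb);print(rb)
P=np.array([ray('top',p[0],.064)[:2] for p in b]);print('strap',cv2.minAreaRect((P*1000).astype(np.float32)))
l=cv2.fitLine(P.astype(np.float32),cv2.DIST_L2,0,.01,.01).ravel();print(l)
t=(P-l[2:])@l[:2];print('ends',l[2:]+l[:2]*t.max(),l[2:]+l[:2]*t.min())
o=blob(roi&(H<15)&(S>150)&(V>120));m=cv2.moments(o);c=(m['m10']/m['m00'],m['m01']/m['m00']);print('ball',c,[ray('top',c,z).round(4) for z in(.13,.145,.155)])
v=cv2.resize(im[165:270,260:400],None,fx=5.5,fy=5.5,interpolation=cv2.INTER_CUBIC);cv2.imwrite('pics/c.png',v[:,:,::-1])
im=snapshot('scene');hsv=cv2.cvtColor(im,cv2.COLOR_RGB2HSV).astype(int);roi=np.zeros(im.shape[:2],bool);roi[180:205,300:325]=1
o=blob(roi&(hsv[...,0]<15)&(hsv[...,1]>140)&(hsv[...,2]>120));print(cv2.minEnclosingCircle(o),[ray('scene',cv2.minEnclosingCircle(o)[0],z).round(4) for z in(.13,.145,.155)])
E
```

```text
((324.9520263671875, 230.76400756835938), (75.48965454101562, 37.65538787841797), 10.30484676361084)
corners [[ 0.4301 -0.0931  0.014 ]
 [ 0.5197 -0.1083  0.014 ]
 [ 0.489  -0.2873  0.014 ]
 [ 0.4001 -0.2704  0.014 ]] [0.17972727 0.09094225 0.18166119 0.09053632]
((322.4597473144531, 199.77182006835938), (9.666936874389648, 50.71045684814453), 34.99202346801758)
strap ((527.0279541015625, -179.95480346679688), (22.202762603759766, 118.20518493652344), 55.676151275634766)
[ 0.82692367 -0.56231415  0.52634716 -0.17953241]
ends [ 0.57588219 -0.21321659] [ 0.47812686 -0.14674225]
ball (293.4366925064599, 240.20413436692505) [array([ 0.4289, -0.1131,  0.13  ]), array([ 0.428 , -0.1129,  0.145 ]), array([ 0.4274, -0.1127,  0.155 ])]
((311.0, 192.5), 4.609872341156006) [array([ 0.4502, -0.1533,  0.13  ]), array([ 0.4349, -0.1229,  0.145 ]), array([ 0.4247, -0.1027,  0.155 ])]
```

View pics/c.png

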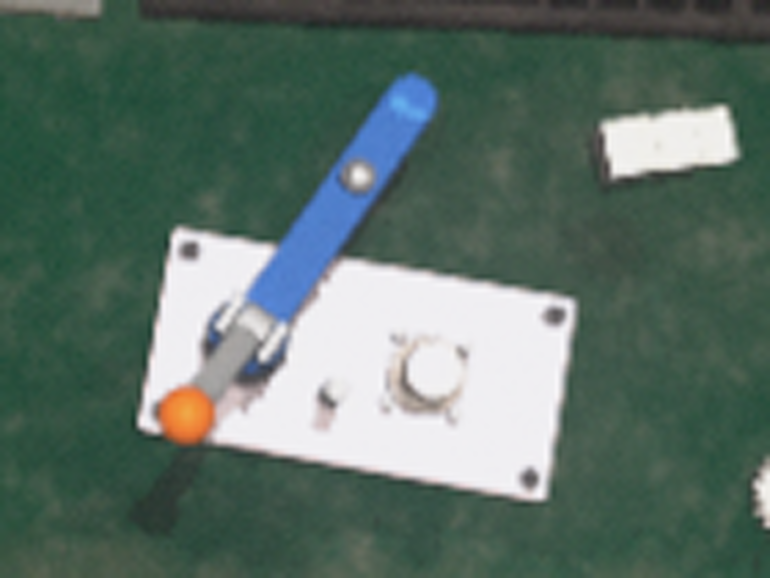

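Emit:
step_arm([
  [[0.027,0.027,0,0],[0.055,0.055,0,0],[0.085,0.085,0,0],[0.115,0.115,0,0],[0.145,0.145,0,0],[0.172,0.172,0,0],[0.2,0.2,0,0],[0.225,0.225,0,0]],
], gripper=255)

```text
t: 1.0
eef_pos: [0.3812, -0.3788, 0.2313]
tool_rot: [-3.116, -0.393, -0.0]
wrist_force: [0.9, -0.1, -0.1]
grip_width: -0.0001
gripper_force: 0.0
```

Emit:
step_arm([
  [[0.027,0.027,0,0],[0.055,0.055,0,0],[0.085,0.085,0,0],[0.115,0.115,0,0],[0.145,0.145,0,0],[0.175,0.175,0,0],[0.2,0.2,0,0],[0.209,0.212,0,0]],
])

```text
t: 1.8
eef_pos: [0.5911, -0.166, 0.2311]
tool_rot: [-3.116, -0.398, -0.001]
wrist_force: [-0.8, -0.2, -0.3]
grip_width: 0.0
gripper_force: 0.0
```

Emit:
step_arm([
  [[0,0,-0.02,0],[0,0,-0.045,0],[0,0,-0.07,0],[0,0,-0.095,0],[0,0,-0.12,0],[0,0,-0.12,0],[0,0,-0.12,0],[0,0,-0.12,0]],
])

```text
t: 2.6
eef_pos: [0.5899, -0.1692, 0.1127]
tool_rot: [3.116, 0.392, 0.003]
wrist_force: [-0.6, -0.2, -0.3]
grip_width: 0.0003
gripper_force: 0.0
```

Emit:
step_arm([
  [[0,0,-0.015,0],[0,0,-0.03,0],[0,0,-0.045,0],[0,0,-0.057,0],[0,0,-0.057,0],[-0.003,-0.004,-0.057,0],[-0.006,-0.009,-0.057,0],[-0.0095,-0.0135,-0.057,0]],
])

```text
t: 3.4
eef_pos: [0.5799, -0.1827, 0.0549]
tool_rot: [3.116, 0.393, 0.002]
wrist_force: [-0.9, 0.5, -0.1]
grip_width: 0.0002
gripper_force: 0.0
```

Emit:
step_arm([
  [[-0.003,-0.007,0,0],[-0.007,-0.015,0,0],[-0.011,-0.022,0,0],[-0.0155,-0.029,0,0],[-0.02,-0.035,0,0],[-0.025,-0.0405,0,0],[-0.031,-0.046,0,0],[-0.037,-0.0515,0,0]],
])

```text
t: 4.2
eef_pos: [0.5422, -0.2338, 0.0543]
tool_rot: [3.117, 0.393, 0.0]
wrist_force: [0.4, 1.4, 0.3]
grip_width: -0.0001
gripper_force: 0.4
```

```bash
python3 - <<'E'
from h import *
im=snapshot('top');print(get_state()['eef_pos'])
v=cv2.resize(im[165:270,260:400],None,fx=5.5,fy=5.5,interpolation=cv2.INTER_CUBIC);cv2.imwrite('pics/c2.png',v[:,:,::-1])
E
```

```text
[ 0.54124659 -0.23457398  0.05426612]
```

View pics/c2.png

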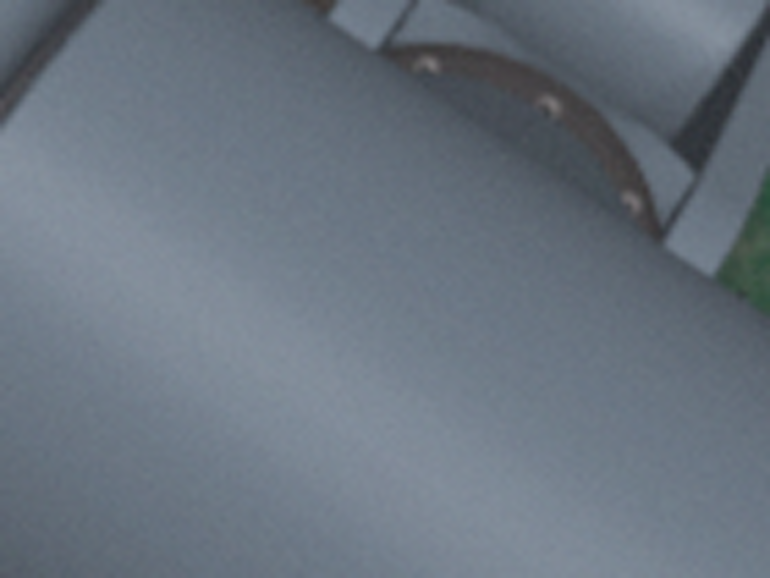

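The arm hides the fixture from the top camera here; the ~1.4 N force indicates contact with the strap. I'll carry on along the arc.

Emit:
step_arm([
  [[-0.006,-0.0045,0,0],[-0.0125,-0.0085,0,0],[-0.019,-0.0125,0,0],[-0.0263,-0.0162,0,0],[-0.033,-0.019,0,0],[-0.04,-0.0213,0,0],[-0.0459,-0.0229,0,0],[-0.05,-0.024,0,0]],
])

```text
t: 5.05
eef_pos: [0.492, -0.2575, 0.0544]
tool_rot: [-3.117, -0.392, 0.0]
wrist_force: [1.2, 0.4, -0.7]
grip_width: -0.0
gripper_force: 0.4
```

Emit:
step_arm([
  [[-0.002,-0.0004,0,0],[-0.004,-0.0008,0,0],[-0.006,-0.001,0,0],[-0.008,-0.0013,0,0],[-0.01,-0.0016,0,0],[-0.0115,-0.002,0,0],[-0.013,-0.002,0,0],[-0.0145,-0.002,0,0]],
])

```text
t: 5.85
eef_pos: [0.478, -0.2594, 0.0543]
tool_rot: [3.117, 0.393, 0.0]
wrist_force: [0.5, 0.6, 0.3]
grip_width: -0.0001
gripper_force: 0.4
```

Expected end is x ≈ 0.475; advance gently until the force rises.

Emit:
step_arm([
  [[-0.001,0,0,0],[-0.002,0,0,0],[-0.003,0,0,0],[-0.004,0,0,0],[-0.005,0.0005,0,0],[-0.006,0.001,0,0],[-0.006,0.001,0,0],[-0.006,0.001,0,0]],
])

```text
t: 6.65
eef_pos: [0.4723, -0.2588, 0.0544]
tool_rot: [3.116, 0.393, 0.001]
wrist_force: [1.1, -0.6, -0.5]
grip_width: -0.0005
gripper_force: 0.5
```

Emit:
step_arm([
  [[-0.0005,0,0,0],[-0.001,0,0,0],[-0.0015,0,0,0],[-0.002,0,0,0],[-0.0025,0.0005,0,0],[-0.003,0.0005,0,0],[-0.003,0.0005,0,0],[-0.003,0.0005,0,0]],
])

```text
t: 7.45
eef_pos: [0.4716, -0.2589, 0.0547]
tool_rot: [3.114, 0.391, 0.007]
wrist_force: [7.0, -0.2, -2.5]
grip_width: 0.0001
gripper_force: 3.6
```

The force rose to 7 N with no more motion at the expected end, so the strap is at its stop. I'll back off, move the arm aside and check.

Emit:
step_arm([
  [[0.01,0,0,0],[0.02,0,0.005,0],[0.03,0,0.03,0],[0.03,0,0.07,0],[0.03,0,0.11,0],[0.03,0,0.15,0],[0.03,-0.01,0.18,0],[0.03,-0.04,0.19,0]],
])

```text
t: 8.25
eef_pos: [0.5, -0.2963, 0.2485]
tool_rot: [3.114, 0.398, 0.003]
wrist_force: [0.5, -1.1, -0.8]
grip_width: -0.0001
gripper_force: 0.0
```

Emit:
step_arm([
  [[-0.02,-0.04,0,0],[-0.05,-0.08,0,0],[-0.08,-0.12,0,0],[-0.11,-0.155,0,0],[-0.14,-0.19,0,0],[-0.17,-0.22,0,0],[-0.19,-0.24,0,0],[-0.2,-0.25,0,0]],
])

```text
t: 9.05
eef_pos: [0.297, -0.5491, 0.2442]
tool_rot: [-3.116, -0.389, 0.002]
wrist_force: [0.8, 0.5, 0.4]
grip_width: -0.0001
gripper_force: 0.0
```

```bash
cat > look.py <<'E'
from h import *
import sys
im=snapshot('top');hsv=cv2.cvtColor(im,cv2.COLOR_RGB2HSV).astype(int);print(get_state()['eef_pos'])
roi=np.zeros(im.shape[:2],bool);roi[170:265,270:368]=1
H,S,V=hsv[...,0],hsv[...,1],hsv[...,2]
b=blob(roi&(H>100)&(H<125)&(S>120)&(V>80))
P=np.array([ray('top',p[0],.064)[:2] for p in b])
l=cv2.fitLine(P.astype(np.float32),cv2.DIST_L2,0,.01,.01).ravel();t=(P-l[2:])@l[:2];print('strap',l,np.degrees(np.arctan2(l[1],l[0])),'ends',l[2:]+l[:2]*t.max(),l[2:]+l[:2]*t.min())
o=blob(roi&(H<15)&(S>150)&(V>120));m=cv2.moments(o);c=(m['m10']/m['m00'],m['m01']/m['m00']);print('ball',c,[ray('top',c,z).round(4) for z in(.078,.145,.155)])
v=[cv2.resize(i,None,fx=f,fy=f,interpolation=cv2.INTER_CUBIC) for i,f in((im[170:270,265:375],3.6),(snapshot('scene')[160:260,255:365],3.6))]
cv2.imwrite(sys.argv[1],np.hstack(v)[:,:,::-1])
E
python3 look.py pics/d.png
```

```text
[ 0.29639609 -0.55009444  0.24414774]
strap [ 0.1720333   0.98509115  0.45582446 -0.20775118] 80.09393 ends [ 0.46594386 -0.14980587] [ 0.44572215 -0.26559871]
ball (283.679012345679, 216.5827160493827) [array([ 0.4851, -0.0912,  0.078 ]), array([ 0.4773, -0.0919,  0.145 ]), array([ 0.4762, -0.092 ,  0.155 ])]
```

View pics/d.png

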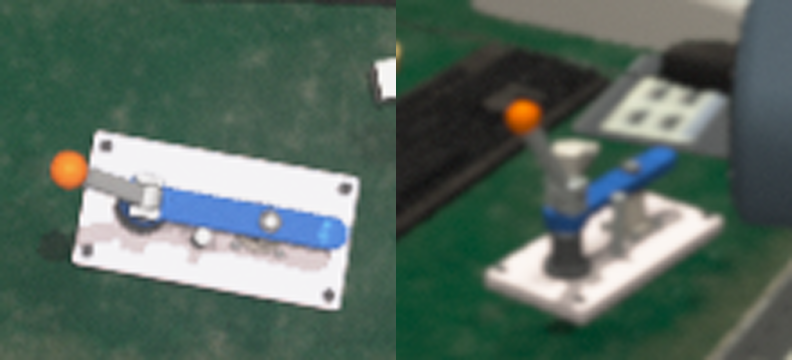

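The left half shows the strap lying along the plate over the bush (angle -99.9°, plate -99.7°), against its stop. The ball at crop (68,170) is at (0.477, -0.092, 0.151), where expected. Next I'll go above the ball.

Emit:
step_arm([
  [[0.012,0.03,0,0],[0.026,0.065,0,0],[0.04,0.1,0,0],[0.054,0.136,0,0],[0.068,0.172,0,0],[0.082,0.207,0,0],[0.096,0.242,0,0],[0.11,0.277,0,0]],
])

```text
t: 9.95
eef_pos: [0.4099, -0.267, 0.2445]
tool_rot: [-3.115, -0.396, 0.0]
wrist_force: [1.0, 0.2, -0.1]
grip_width: -0.0003
gripper_force: 0.0
```

Emit:
step_arm([
  [[0.013,0.033,0,0],[0.026,0.066,0,0],[0.04,0.1,0,0],[0.054,0.136,0,0],[0.065,0.164,0,0],[0.071,0.177,0,0],[0.071,0.177,-0.02,0],[0.071,0.177,-0.04,0]],
])

```text
t: 10.75
eef_pos: [0.4804, -0.0909, 0.2046]
tool_rot: [-3.116, -0.4, -0.002]
wrist_force: [-0.0, 0.9, -0.0]
grip_width: -0.0002
gripper_force: 0.0
```

Emit:
step_arm([
  [[0,0,-0.008,0],[0,0,-0.016,0],[0,0,-0.024,0],[0,0,-0.03,0],[0,0,-0.033,0],[0,0,-0.033,0],[0,0,-0.033,0],[0,0,-0.033,0]],
])

```text
t: 11.55
eef_pos: [0.4804, -0.0941, 0.1717]
tool_rot: [3.117, 0.392, 0.001]
wrist_force: [0.7, -0.5, -0.0]
grip_width: -0.0
gripper_force: 0.0
```

Emit:
step_arm([
  [[-0.003,0,-0.005,0],[-0.003,0,-0.0105,0],[-0.002,0.006,-0.017,0],[-0.001,0.0128,-0.0225,0],[0,0.018,-0.028,0],[0.001,0.0227,-0.034,0],[0.002,0.0267,-0.041,0],[0.0025,0.0305,-0.0475,0]],
])

```text
t: 12.35
eef_pos: [0.4828, -0.0625, 0.1237]
tool_rot: [-3.116, -0.392, -0.001]
wrist_force: [0.2, 3.4, 4.2]
grip_width: 0.0
gripper_force: 2.1
```

Emit:
step_arm([
  [[0.0005,0.0025,-0.007,0],[0.001,0.005,-0.0145,0],[0.0012,0.006,-0.0205,0],[0.0013,0.007,-0.0265,0],[0.0015,0.0075,-0.032,0],[0.0015,0.008,-0.037,0],[0.0015,0.008,-0.039,0],[0.0015,0.008,-0.039,0]],
])

```text
t: 13.15
eef_pos: [0.4844, -0.0552, 0.0872]
tool_rot: [3.117, 0.393, 0.002]
wrist_force: [-3.7, 4.8, 28.9]
grip_width: -0.0002
gripper_force: 14.1
```

Emit:
step_arm([
  [[0,0,-0.001,0],[0,0,-0.002,0],[0,0,-0.003,0],[0,0,-0.004,0],[0,0,-0.004,0],[0,0,-0.004,0],[0,0,-0.004,0],[0,0,-0.004,0]],
])

```text
t: 13.95
eef_pos: [0.4846, -0.0551, 0.086]
tool_rot: [3.116, 0.392, 0.005]
wrist_force: [-6.9, 6.8, 51.9]
grip_width: -0.0
gripper_force: 26.1
```

Firm end stop reached. Retreat straight up, then aside, and check.

Emit:
step_arm([
  [[0,0,0.005,0],[0,0,0.015,0],[0,0,0.035,0],[0,0,0.065,0],[0,0,0.1,0],[0,0,0.135,0],[0,0,0.16,0],[0,0,0.165,0]],
])

```text
t: 14.75
eef_pos: [0.4859, -0.0567, 0.2481]
tool_rot: [3.113, 0.392, 0.008]
wrist_force: [1.1, -0.5, 0.1]
grip_width: -0.0002
gripper_force: 0.0
```

Emit:
step_arm([
  [[-0.014,-0.035,0,0],[-0.028,-0.07,0,0],[-0.042,-0.105,0,0],[-0.056,-0.14,0,0],[-0.07,-0.175,0,0],[-0.084,-0.21,0,0],[-0.098,-0.245,0,0],[-0.112,-0.28,0,0]],
])

```text
t: 15.55
eef_pos: [0.3705, -0.3366, 0.2439]
tool_rot: [-3.115, -0.392, 0.003]
wrist_force: [0.3, -0.7, 0.3]
grip_width: 0.0002
gripper_force: 0.0
```

Emit:
step_arm([
  [[-0.014,-0.035,0,0],[-0.028,-0.07,0,0],[-0.042,-0.105,0,0],[-0.056,-0.14,0,0],[-0.07,-0.175,0,0],[-0.08,-0.2,0,0],[-0.08,-0.21,0,0],[-0.08,-0.21,0,0]],
])

```text
t: 16.35
eef_pos: [0.2914, -0.546, 0.2438]
tool_rot: [-3.115, -0.39, 0.001]
wrist_force: [0.5, 0.6, 0.8]
grip_width: 0.0003
gripper_force: 0.0
```

```bash
python3 look.py pics/e.png
```

```text
[ 0.29194045 -0.54456716  0.24410466]
strap [ 0.17345099  0.9848425   0.45556635 -0.20742543] 80.01147 ends [ 0.46572353 -0.14975368] [ 0.44533255 -0.26553221]Traceback (most recent call last):
  File "look.py", line 9, in <module>
    o=blob(roi&(H<15)&(S>150)&(V>120));m=cv2.moments(o);c=(m['m10']/m['m00'],m['m01']/m['m00']);print('ball',c,[ray('top',c,z).round(4) for z in(.078,.145,.155)])
                                                           ~~~~~~~~^~~~~~~~~
ZeroDivisionError: float division by zero
```

The ball has moved left out of the region of interest; I'll widen it.

```bash
sed -i 's/270:368\]=1/250:368]=1/; s/265:375\],3.6/250:360],3.6/' look.py; python3 look.py pics/e.png
```

```text
[ 0.2923185  -0.54380466  0.24449237]
strap [ 0.17416944  0.9847157   0.4555846  -0.20742537] 79.969666 ends [ 0.46578446 -0.1497575 ] [ 0.4453077  -0.26552861]
ball (266.1904761904762, 216.9880952380952) [array([ 0.4837, -0.0517,  0.078 ]), array([ 0.4761, -0.0552,  0.145 ]), array([ 0.4749, -0.0557,  0.155 ])]
```

View pics/e.png

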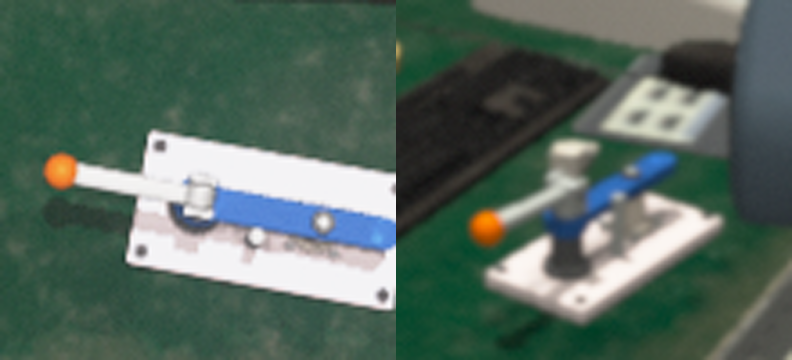

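The lever is level: the ball at crop (60,170) is 90 mm from the pivot, against 88 mm expected. The strap is still at its stop (-100.0°).

```bash
python3 -c "from station import *;print(close_job())"
```

```text
the job is handed in; nothing more can be done
None
```

The strap is against its stop over the bush, the cam lever is fully down, and I've handed the job in at about 16.5 s of the 48 s allowed; I steered clear of the bush and the other things, but did not check their positions afterwards.

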